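# Hang a glass panel on the test stand and tug it

### The job

Take the small framed glass panel that has a steel hanger clip on its back out of the rack and hang it by the clip on the upright blade of the sprung hook on the pull-test stand. Before letting go, tug it down gently, with a pull of about 6 N for a second, to be sure that it is held; then ease off, let go and leave it hanging still. Never drag the hook down hard (12 N is too much), and leave the plain panel, the oil bottle and the tin where they are.

Things in the scene. Friction and masses are not known exactly. Their poses are not given: they have to be found in the camera images.
- panel_center (a point): centre (half-way up) of the panel with the clip: upright aluminium-framed glass, 10 mm thick (its x), 50 mm wide (its y), 130 mm tall (its z), weight 1 to 2.1 N (not known exactly). It stands loose in one of the rack's two slots; take it by its two side edges, about 40 mm above this centre
- panel_clip (a point): steel strap clip in the middle of the panel's back (panel's +x side), 24 mm wide, open downward. This point: middle of its inner top face, 20 mm above and 11.5 mm behind panel_center. Gap between panel back and rear leg 13 mm (5 to 18 mm behind panel_center); leg 3 mm thick, its tip flared backward, ending 6 mm below and 26 mm behind panel_center
- panel: the same panel with the clip; origin at the centre of its underside, 65 mm below panel_center, same axes
- spare_panel_center (a point): centre of the other panel in the rack: same size and look but with no clip; leave it alone
- rack: fixed light wooden rack, 150 x 84 x 28 mm; origin under its centre; two slots along its y at x = -35 and +35 mm, 12 mm wide, 20 mm deep, slot floor 8 mm above the bench; the panels' backs face the rack's +x, away from the robot
- stand: fixed pull-test stand: grey base plate 110 x 90 x 10 mm, round post 150 mm tall at the origin (origin on the bench). A collar clamped on the post carries the sprung hook: an upright steel blade on the -x side (robot side), free at its top, joined to the collar by an arm 60 mm below its top. Collar height is NOT measured and differs every time
- blade_foot (a point): point on the bench straight below the middle of the blade (55 mm from the post, stand's axes). Blade 30 mm wide (y), 5 mm thick (x); its unloaded top is 138 to 188 mm above the bench, to be found by feel or seen. Clip goes over it from above: panel on its -x side, axes parallel, panel_center 16 to 7 mm on the -x side of this point, clip leg behind the blade
- hook (a joint): how far the hook has been pulled down against its spring, m: 0 unloaded, 0.5 mm per newton of load (panel weight included), hard stop at 10 mm; springs back
- cutting_oil: bystander: oil bottle, 35 mm wide, 73 mm tall, origin under its centre
- tin: bystander: round tin, 52 mm wide, 34 mm tall, origin under its centre
Not all that is in view belongs to the job. Of the things like the panel, leave any that is pink, purple or yellow; of the rest the smaller one is meant.

How it is judged:
By the outcome, as a careful person would: the job done as asked, in the order asked, and still so for the second after the job is handed in, with the robot touching nothing.
It also fails if it takes over 58 s, if anything falls off the work surface, if the arm or the gripper's body presses on something with over 40 N, if the wrist force passes 120 N, or if a joint passes its speed limit or range.

### The arm

A 6-joint arm with a two-finger parallel gripper is mounted at the origin on a cart in front of the work surface, level with it; the furniture and walls round the work are solid. World frame = base frame: x ahead of the robot, y to its left, z up, the work surface at z = 0. Lengths are in m, angles in degrees, forces in N, time in s.
With the tool pointing down it reaches from about 0.35 to 0.875 m from the base axis. Payload 4.2 kg.
Tool frame: the origin (TCP) lies at the very end of the fingers, on their centre line; the grasp point (between the pads) lies 19 mm behind it; z points along the fingers, y is the direction in which the jaws open and shut (so a half turn about z gives the same grasp; the last joint's range is limited). The gripper opens to 87 mm and grips with 3 to 60 N. Pads are 19 mm wide; open, the fingers measure 117 mm over their backs; the gripper's body (75 mm by 190 mm) begins 51 mm behind the grasp point.
Start: joints at [91.421, 22.042, 0.453, 0, -68.411, -14.817], TCP at [0.145, 0.608, 0.223] pointing down, gripper open.
Joint ranges: [-179.83, 179.83], [-69.29, 118.12], [-61.27, 80.66], [-181.25, 117.63], [-171.15, -9.14], [-177.46, 177.46]. Speed limits (degrees/s): [159.86, 159.86, 180, 180, 180, 180].

### API

Orientations are given as a 3x3 rotation matrix whose columns are the frame's x, y, z axes.
In Python, from station import r, imaging gives the robot as it stands. The module is installed in compiled form; this text tells all that it offers.
- The arm moves only by the tool move_arm, never from a script. Its argument "motion" is one flat list of numbers, 7 for each row, row after row: the shift along the tool's x, y, z in units of 40 mm (1.0 is 40 mm), then the turn, a rotation vector about the tool's x, y, z in units of 5 degrees (1.0 is 5 degrees), then the gripper's target within -1 to 1 (shut at 1, half-way at 0, fully open at -1). In form: [dx, dy, dz, wx, wy, wz, gripper, dx, dy, dz, wx, wy, wz, gripper, ...]. A call has 1 to 20 rows; each row is the pose to reach, as a shift and turn from the pose measured when the call began, along the tool's axes at that moment; what a row does not reach only later rows make up. A row lasts 1/12 s, in which the tool goes at most 41.7 mm and 7.16 degrees, less where a joint would pass 70% of its speed; a pose out of reach is approached as far as the arm can. A call with a gripper value outside its range is refused whole. The fingers move at their own pace and stop on an object; the grip force is fixed at half the most. Time passes only in rows, so rows that repeat a pose let the fingers close. It gives the time, the measured TCP pose, the force and the opening at its end, in the units of the state.
- r.sense(): the state, without advancing time (a new reading comes with each control period).
- imaging.capture(name): name is "side" or "top"; returns the picture (420x560x3 uint8, blue, green, red); there is no depth.
- imaging.camera_params(name): a dict with "intrinsics" (3x3 intrinsics, pixels), "world_from_camera" (4x4, takes a point from camera to world coordinates). Camera axes: x right, y down, z forward; pixel columns grow to the right and rows downward; lengths in m; the calibration is good to about 2 mm. A picture is of the moment at which its call begins. camera_params takes no time and is no camera call.
- r.finish_job(): hands the job in, once; it reports no verdict.
The state is a dict: "time_s": time; "joints": joint angles; "joint_velocities": joint speeds; "effort": joint torques, N m; "tcp_pos": TCP position; "ee_rot": TCP orientation; "wrist_force": force on the tool from outside, world axes, zero at the start; "moment": the same for the moment, N m; "gripper_width": opening from 0.0 (shut) to 1.0 (fully open).
Only numpy, scipy, OpenCV 4.12 (cv2) and the standard library are available. Lean on these libraries where they do the work, as an engineer would, in place of code of your own. Each camera call takes 0.05 s, during which the arm holds its last target.

## Working session

There is one attempt and no reset: what is moved stays moved. The work goes in short steps, Python scripts to look and compute and a tool call to move; the robot and the scene stay as the last step left them, time stands still between calls to the robot, and variables do not carry over. Pictures are saved under pics/ and viewed, and the job is handed in when it is done.

Besides the shell and the picture viewer there is one more tool, called after "Request:" as name(argument=value, ...), one argument or row to a line, values as JSON. move_arm: Moves the arm, as the interface text tells. Its arguments: {"type":"object","properties":{"motion":{"type":"array","items":{"type":"number"}}},"required":["motion"]}

```bash
mkdir -p pics; python3 - <<'E'
from station import r, imaging
import cv2
for n in("side","top"):
    im=imaging.capture(n); cv2.imwrite(f"pics/{n}0.png",im)
    p=imaging.camera_params(n); print(p)
s=r.sense(); print(s)
E
```

```text
{'intrinsics': array([[433.67263036,   0.        , 283.67050103],
       [  0.        , 433.67263036, 212.81293213],
       [  0.        ,   0.        ,   1.        ]]), 'world_from_camera': array([[-0.84707145, -0.22500581,  0.48150011,  0.0501821 ],
       [-0.53146731,  0.35258935, -0.77020987,  0.55666973],
       [ 0.00352988, -0.90832436, -0.41825161,  0.45867133],
       [ 0.        ,  0.        ,  0.        ,  1.        ]])}
{'intrinsics': array([[510.36139532,   0.        , 280.75359762],
       [  0.        , 510.36139532, 215.64545535],
       [  0.        ,   0.        ,   1.        ]]), 'world_from_camera': array([[ 0.00688328, -0.99424356,  0.10692224,  0.38049739],
       [-0.99994048, -0.00593842,  0.00915274, -0.16808257],
       [-0.0084651 , -0.10697888, -0.99422526,  1.2931745 ],
       [ 0.        ,  0.        ,  0.        ,  1.        ]])}
{'time_s': 0.1, 'joints': array([ 9.14209376e+01,  2.20877368e+01,  3.90514699e-01, -2.37559566e-02,
       -6.84118502e+01, -1.48179647e+01]), 'joint_velocities': array([ 0.03337066, -0.16966211,  0.09952816,  0.12790509,  0.06570202,
       -0.04046901]), 'effort': array([-5.00618880e-04, -3.91692460e+01,  1.87932694e+01,  4.23179135e+00,
        1.34766535e-02, -7.44695194e-05]), 'tcp_pos': array([0.14466187, 0.60749891, 0.22157833]), 'ee_rot': array([[ 9.72752479e-01, -2.31845856e-01, -3.38211071e-04],
       [-2.31846074e-01, -9.72750605e-01, -1.91261605e-03],
       [ 1.14437082e-04,  1.93891492e-03, -9.99998114e-01]]), 'wrist_force': array([0.18809829, 0.12222323, 0.66240899]), 'moment': array([-0.0498832 ,  0.00688531,  0.01777678]), 'gripper_width': 0.9973738797444989}
```

View pics/side0.png

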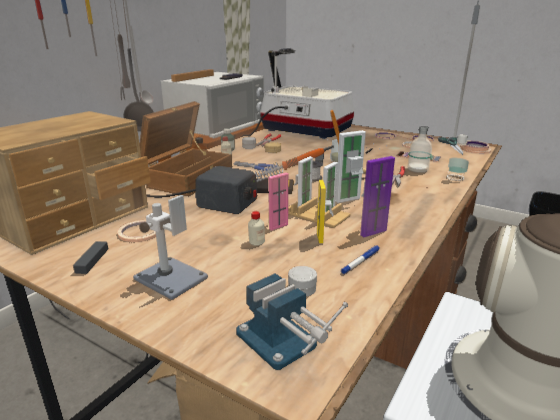

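View pics/top0.png

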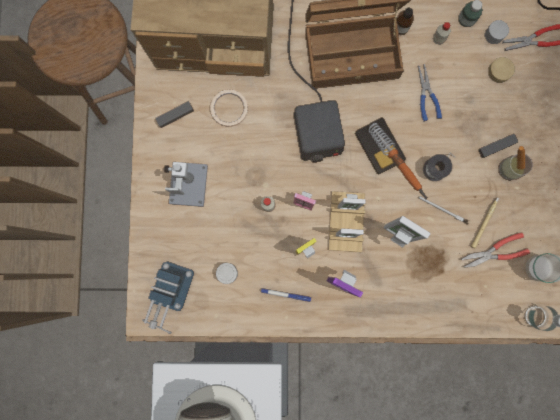

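```bash
python3 - <<'E'
import cv2
a=cv2.imread("pics/side0.png"); b=cv2.imread("pics/top0.png")
cv2.imwrite("pics/c1.png",cv2.resize(a[110:260,240:410],None,fx=4.5,fy=4,interpolation=3)[:600,:800])
cv2.imwrite("pics/c2.png",cv2.resize(b[175:310,280:440],None,fx=5,fy=4.4,interpolation=3)[:600])
cv2.imwrite("pics/c3.png",cv2.resize(a[180:300,120:220],None,fx=5,fy=5,interpolation=3))
cv2.imwrite("pics/c4.png",cv2.resize(b[145:220,150:240],None,fx=7,fy=7,interpolation=3))
E
```

```text
(no output)
```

View pics/c1.png

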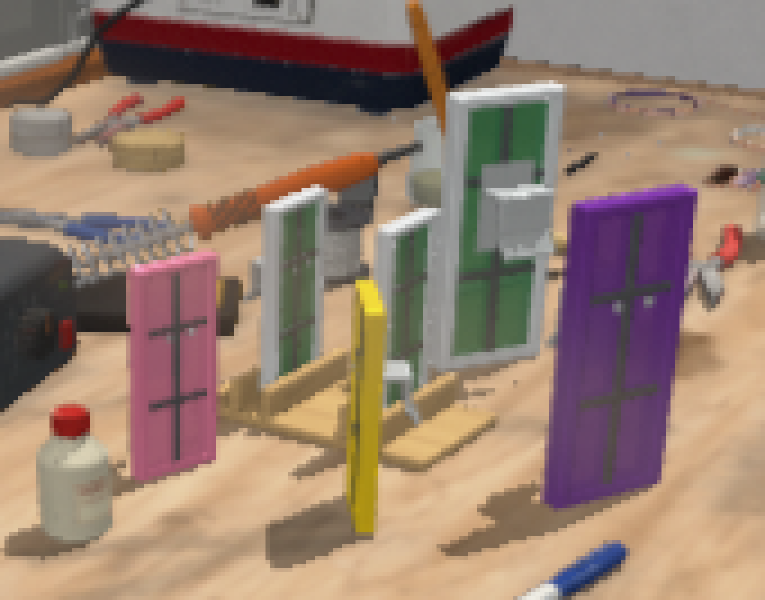

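View pics/c2.png

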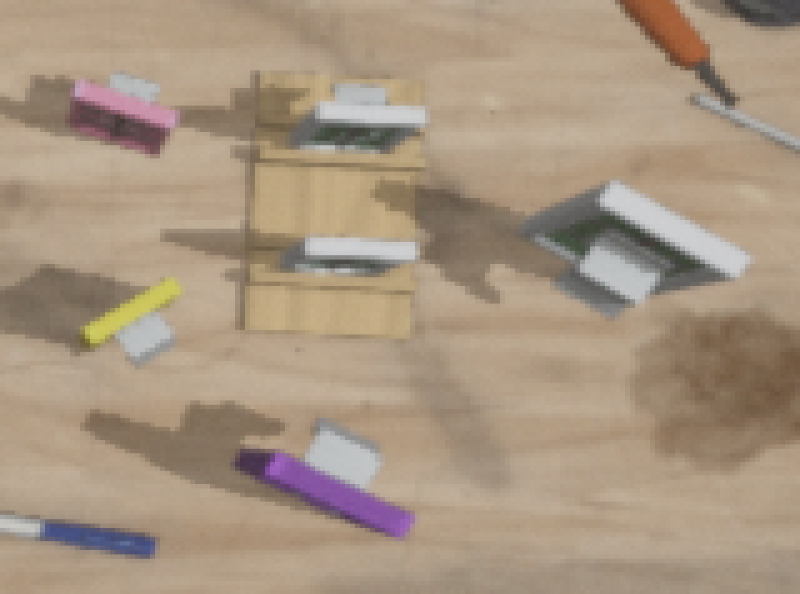

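View pics/c3.png

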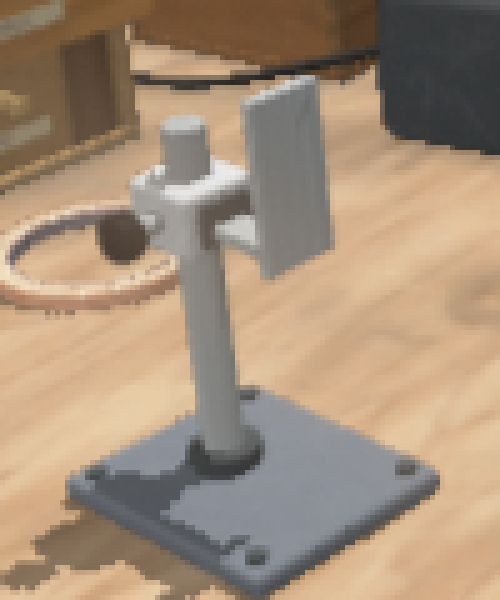

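View pics/c4.png

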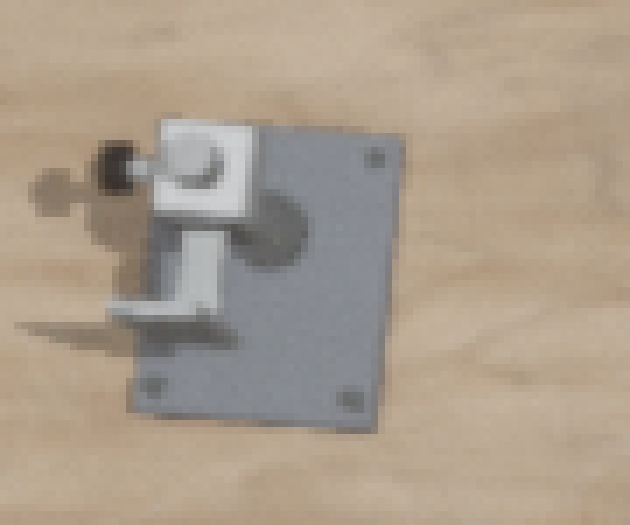

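```bash
cat > h.py <<'E'
from station import r, imaging
import numpy as np, cv2
P={n:imaging.camera_params(n) for n in("side","top")}
def ray(n,px):
    K=P[n]["intrinsics"];T=P[n]["world_from_camera"]
    d=T[:3,:3]@np.linalg.solve(K,[px[0],px[1],1.]);return T[:3,3],d
def onz(n,px,z):
    o,d=ray(n,px);return o+d*(z-o[2])/d[2]
def proj(n,X):
    K=P[n]["intrinsics"];T=np.linalg.inv(P[n]["world_from_camera"])
    X=np.atleast_2d(X);c=X@T[:3,:3].T+T[:3,3];q=c@K.T;return q[:,:2]/q[:,2:]
def tri(a,b):
    (o1,d1),(o2,d2)=ray("side",a),ray("top",b)
    d1/=np.linalg.norm(d1);d2/=np.linalg.norm(d2)
    t=np.linalg.lstsq(np.c_[d1,-d2],o2-o1,rcond=None)[0]
    p,q=o1+d1*t[0],o2+d2*t[1];return (p+q)/2,np.linalg.norm(p-q)
E
python3 - <<'E'
from h import *
np.set_printoptions(precision=4,suppress=True)
c1=lambda x,y:(240+x/4.5-.5,110+y/4-.5)
c2=lambda x,y:(280+x/5-.5,175+y/4.4-.5)
c3=lambda x,y:(120+x/5-.5,180+y/5-.5)
c4=lambda x,y:(150+x/7-.5,145+y/7-.5)
print("far top c",onz("top",c2(371,113),.138),onz("side",c1(295,194),.138),tri(c1(295,194),c2(371,113)))
for q in[(317,102),(427,104),(427,123),(313,121)]:print(onz("top",c2(*q),.138))
print("near",onz("top",c2(360,250),.138),onz("side",c1(410,220),.138))
print("rack")
for q in[(255,72),(425,80),(410,335),(245,328)]:print(onz("top",c2(*q),.0))
print("base")
for q in[(158,120),(403,133),(377,430),(130,410)]:print(onz("top",c4(*q),.01))
for q in[(70,490),(250,385),(438,480),(260,585)]:print('s',onz("side",c3(*q),.01))
print("blade",tri(c3(247,100),c4(215,307)),tri(c3(313,80),c4(107,305)),tri(c3(313,80),c4(215,307)),tri(c3(247,100),c4(107,305)))
print("post", tri(c3(186,122),c4(195,158)))
E
```

```text
far top c [ 0.5412 -0.3236  0.138 ] [ 0.5452 -0.3326  0.138 ] (array([ 0.5404, -0.3233,  0.1413]), np.float64(0.0006637090805569977))
[ 0.5468 -0.299   0.138 ]
[ 0.5461 -0.3492  0.138 ]
[ 0.5361 -0.3491  0.138 ]
[ 0.5369 -0.2972  0.138 ]
near [ 0.47  -0.318  0.138] [ 0.4703 -0.3213  0.138 ]
rack
[ 0.5841 -0.2831  0.    ]
[ 0.5799 -0.3699  0.    ]
[ 0.4319 -0.3608  0.    ]
[ 0.4353 -0.2775  0.    ]
base
[0.656  0.1232 0.01  ]
[0.6516 0.0333 0.01  ]
[0.5421 0.0403 0.01  ]
[0.5489 0.1302 0.01  ]
s [0.6495 0.1253 0.01  ]
s [0.6492 0.0341 0.01  ]
s [0.5383 0.0466 0.01  ]
s [0.5462 0.1304 0.01  ]
blade (array([0.5701, 0.0753, 0.1661]), np.float64(0.02182208240911726)) (array([0.5509, 0.0904, 0.1872]), np.float64(0.02014568897578102)) (array([0.561 , 0.0665, 0.1743]), np.float64(0.0014051957923467881)) (array([0.5599, 0.099 , 0.179 ]), np.float64(0.0006514399037616373))
post (array([0.6135, 0.079 , 0.151 ]), np.float64(0.0007525486243550827))
```

```bash
cat >> h.py <<'E'
def box(c,yaw,x0,x1,y0,y1,z0,z1):
    a=np.radians(yaw);R=np.array([[np.cos(a),-np.sin(a),0],[np.sin(a),np.cos(a),0],[0,0,1]])
    V=np.array([[x,y,z] for x in(x0,x1) for y in(y0,y1) for z in(z0,z1)])
    return V@R.T+np.array([c[0],c[1],0])
E_=[(0,1),(2,3),(4,5),(6,7),(0,2),(1,3),(4,6),(5,7),(0,4),(1,5),(2,6),(3,7)]
def overlay(im,n,boxes,x0,y0,w,h,f,out):
    o=cv2.resize(im[y0:y0+h,x0:x0+w],None,fx=f,fy=f,interpolation=cv2.INTER_CUBIC)
    for b,col in boxes:
        q=((proj(n,b)-[x0,y0]+.5)*f*8).astype(int)
        for i,j in E_: cv2.line(o,tuple(map(int,q[i])),tuple(map(int,q[j])),col,1,cv2.LINE_AA,3)
    return o
E
cat > ov.py <<'E'
from h import *
import sys
a=cv2.imread("pics/side0.png"); b=cv2.imread("pics/top0.png")
py=-2.5; pc=(.541,-.3236)
sy=-3.8; bf=(.5593,.0828); zb=.1767
B1=[(box(pc,py,-.005,.005,-.025,.025,.008,.138),(0,0,255)),(box(pc,py,.005,.021,-.012,.012,.073,.096),(255,0,0))]
B2=[(box(bf,sy,-.0025,.0025,-.015,.015,zb-.06,zb),(0,0,255))]
t=[overlay(a,"side",B1,285,145,50,80,7,0),overlay(b,"top",B1,320,180,55,50,7,0)]
s=[overlay(a,"side",B2,130,185,70,80,6,0),overlay(b,"top",B2,160,155,50,55,6,0)]
def cat(l,out):
    H=max(i.shape[0] for i in l);l=[cv2.copyMakeBorder(i,0,H-i.shape[0],0,5,cv2.BORDER_CONSTANT) for i in l];cv2.imwrite(out,np.hstack(l))
cat(t,"pics/o1.png");cat(s,"pics/o2.png")
E
python3 ov.py
```

```text
(no output)
```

View pics/o1.png

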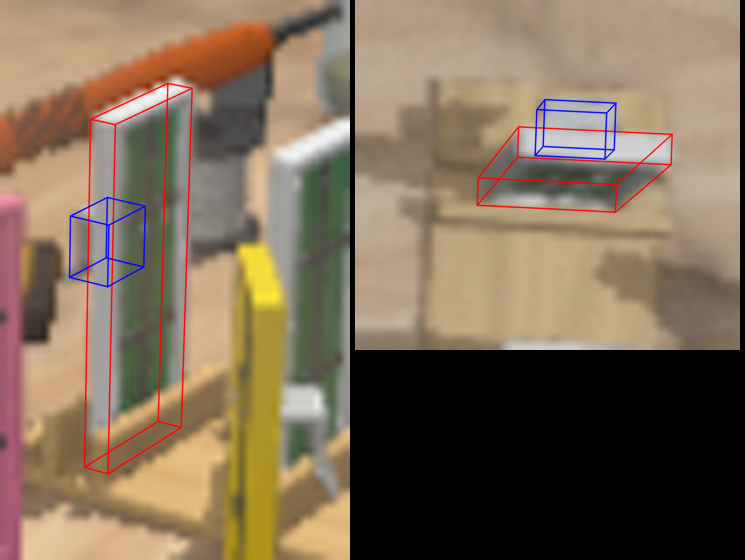

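View pics/o2.png

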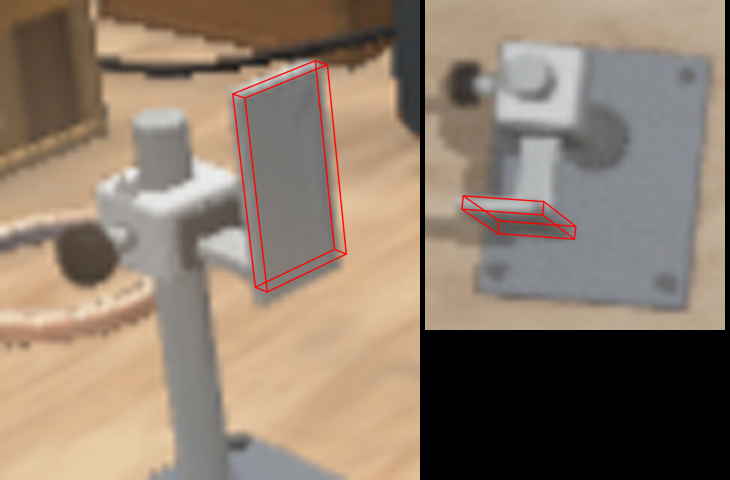

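```bash
python3 - <<'E'
import cv2,numpy as np
a=cv2.imread("pics/side0.png"); b=cv2.imread("pics/top0.png")
x=cv2.resize(a[150:225,285:345],None,fx=7,fy=7,interpolation=0);y=cv2.resize(b[185:250,328:370],None,fx=8,fy=8,interpolation=0)
y=cv2.copyMakeBorder(y,0,525-520,0,0,0);cv2.imwrite("pics/c5.png",np.hstack([x,y]))
E
```

```text
(no output)
```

View pics/c5.png

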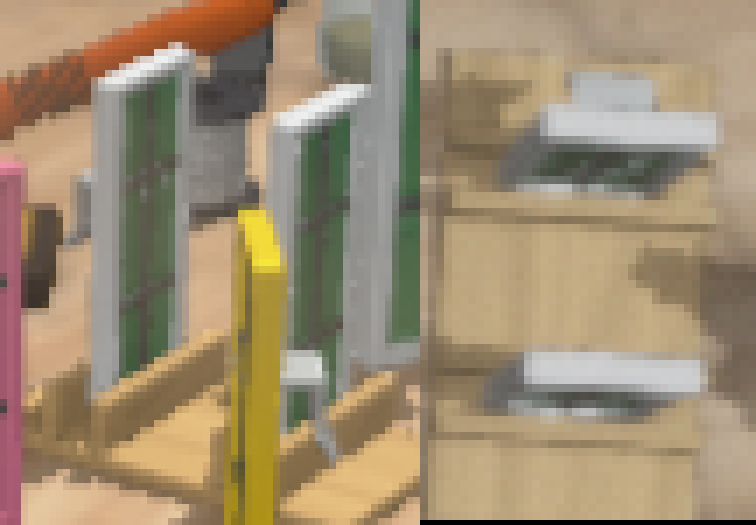

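```bash
python3 - <<'E'
from h import *
np.set_printoptions(precision=4,suppress=True)
c1=lambda x,y:(240+x/4.5-.5,110+y/4-.5)
c2=lambda x,y:(280+x/5-.5,175+y/4.4-.5)
# big panel top: left-front corner etc
print(tri(c1(448,95),c2(606,185)),tri(c1(565,86),c2(748,265)))
for z in(.15,.18,.2,.22): print(z,[onz("top",c2(*q),z)[:2] for q in((610,182),(748,265))],[onz("side",c1(*q),z)[:2] for q in((448,95),(565,86))])
c=r.sense();R=c["ee_rot"];p=c["tcp_pos"]
for w in([.4,.42,.27],[.55,.1,.27],[.541,-.324,.22],[.541,-.324,.095]): print(w,R.T@(np.array(w)-p)/.04)
E
```

```text
(array([ 0.4987, -0.4189,  0.1872]), np.float64(0.0007859415283736934)) (array([ 0.4575, -0.481 ,  0.1855]), np.float64(0.005336983485249991))
0.15 [array([ 0.5046, -0.429 ]), array([ 0.4625, -0.4899])] [array([ 0.5597, -0.5528]), array([ 0.5077, -0.6173])]
0.18 [array([ 0.5013, -0.4222]), array([ 0.4603, -0.4815])] [array([ 0.5102, -0.445 ]), array([ 0.4632, -0.5032])]
0.2 [array([ 0.4991, -0.4176]), array([ 0.4589, -0.4758])] [array([ 0.4772, -0.3731]), array([ 0.4336, -0.4271])]
0.22 [array([ 0.497 , -0.4131]), array([ 0.4574, -0.4702])] [array([ 0.4442, -0.3012]), array([ 0.404, -0.351])]
[0.4, 0.42, 0.27] [ 7.2964  3.0821 -1.2037]
[0.55, 0.1, 0.27] [12.799   9.9947 -1.1897]
[0.541, -0.324, 0.22] [15.0376 20.3556  0.0806]
[0.541, -0.324, 0.095] [15.0372 20.3495  3.2056]
```

```bash
cat >> h.py <<'E'
from scipy.spatial.transform import Rotation as Ro
def pose(g,yaw,tilt,off=.019):
    R=Ro.from_euler('ZY',[yaw,tilt],degrees=True).as_matrix()@np.diag([1.,-1,-1])
    return np.array(g)+off*R[:,2],R
def rel(g,yaw,tilt,off=.019):
    s=r.sense();p,R=pose(g,yaw,tilt,off)
    return np.round(np.r_[s["ee_rot"].T@(p-s["tcp_pos"])/.04,Ro.from_matrix(s["ee_rot"].T@R).as_rotvec(degrees=True)/5],3)
def grasp():
    s=r.sense();R=s["ee_rot"];return s["tcp_pos"]-.019*R[:,2]
E
python3 - <<'E'
from h import *
print(pose([0,0,0],-3,10)[1])
for w in([.4,.42,.29],[.52,.2,.29],[.54,-.1,.29],[.543,-.324,.24]): print(w,rel(w,-3,10))
E
```

```text
[[ 9.83458108e-01 -5.23359562e-02 -1.73410199e-01]
 [-5.15408555e-02 -9.98629535e-01  9.08804343e-03]
 [-1.73648178e-01 -8.67361738e-19 -9.84807753e-01]]
[0.4, 0.42, 0.29] [ 7.215  3.097 -1.236 -0.159 -1.994 -2.078]
[0.52, 0.2, 0.29] [11.409  7.752 -1.226 -0.159 -1.994 -2.078]
[0.54, -0.1, 0.29] [13.634 14.931 -1.212 -0.159 -1.994 -2.078]
[0.543, -0.324, 0.24] [15.005 20.359  0.048 -0.159 -1.994 -2.078]
```

Request:
move_arm(
  motion=[7.2, 3.1, -1.2, -0.16, -2, -2.08, -1, 7.2, 3.1, -1.2, -0.16, -2, -2.08, -1, 7.2, 3.1, -1.2, -0.16, -2, -2.08, -1, 7.2, 3.1, -1.2, -0.16, -2, -2.08, -1, 7.2, 3.1, -1.2, -0.16, -2, -2.08, -1, 7.2, 3.1, -1.2, -0.16, -2, -2.08, -1, 7.2, 3.1, -1.2, -0.16, -2, -2.08, -1, 11.4, 7.75, -1.2, -0.16, -2, -2.08, -1, 11.4, 7.75, -1.2, -0.16, -2, -2.08, -1, 11.4, 7.75, -1.2, -0.16, -2, -2.08, -1, 11.4, 7.75, -1.2, -0.16, -2, -2.08, -1, 11.4, 7.75, -1.2, -0.16, -2, -2.08, -1, 11.4, 7.75, -1.2, -0.16, -2, -2.08, -1, 13.6, 14.9, -1.2, -0.16, -2, -2.08, -1, 13.6, 14.9, -1.2, -0.16, -2, -2.08, -1, 13.6, 14.9, -1.2, -0.16, -2, -2.08, -1, 13.6, 14.9, -1.2, -0.16, -2, -2.08, -1, 13.6, 14.9, -1.2, -0.16, -2, -2.08, -1, 13.6, 14.9, -1.2, -0.16, -2, -2.08, -1, 13.6, 14.9, -1.2, -0.16, -2, -2.08, -1],
)

```text
time_s: 1.77
tcp_pos: [0.5306, -0.0605, 0.2704]
ee_rot: [[0.983, -0.052, -0.175], [-0.051, -0.999, 0.009], [-0.175, -0.0, -0.985]]
wrist_force: [0.9, 0.0, 0.4]
gripper_width: 0.993
```

```bash
python3 - <<'E'
from h import *
print(grasp(),r.sense()["wrist_force"])
for w in([.543,-.324,.24],[.543,-.324,.2]): print(w,rel(w,-3,10))
E
```

```text
[ 0.53389977 -0.06062572  0.28908011] [0.92719564 0.04309443 0.41657322]
[0.543, -0.324, 0.24] [ 7.760e-01  6.564e+00  1.108e+00 -1.000e-03  1.400e-02  4.000e-03]
[0.543, -0.324, 0.2] [ 9.510e-01  6.564e+00  2.092e+00 -1.000e-03  1.400e-02  4.000e-03]
```

Request:
move_arm(
  motion=[0.78, 6.56, 1.1, 0, 0, 0, -1, 0.78, 6.56, 1.1, 0, 0, 0, -1, 0.78, 6.56, 1.1, 0, 0, 0, -1, 0.78, 6.56, 1.1, 0, 0, 0, -1, 0.78, 6.56, 1.1, 0, 0, 0, -1, 0.78, 6.56, 1.1, 0, 0, 0, -1, 0.78, 6.56, 1.1, 0, 0, 0, -1, 0.95, 6.56, 2.1, 0, 0, 0, -1, 0.95, 6.56, 2.1, 0, 0, 0, -1, 0.95, 6.56, 2.1, 0, 0, 0, -1, 0.95, 6.56, 2.1, 0, 0, 0, -1],
)

```text
time_s: 2.68
tcp_pos: [0.5402, -0.3238, 0.1822]
ee_rot: [[0.983, -0.051, -0.174], [-0.05, -0.999, 0.008], [-0.174, 0.001, -0.985]]
wrist_force: [-0.6, -0.2, 0.7]
gripper_width: 1.002
```

```bash
python3 - <<'E'
from h import *
a=imaging.capture("side");cv2.imwrite("pics/side1.png",a);b=imaging.capture("top");cv2.imwrite("pics/top1.png",b)
x=cv2.resize(a[90:240,230:430],None,fx=4,fy=4,interpolation=3);cv2.imwrite("pics/s1.png",x)
print(grasp(),r.sense()["wrist_force"])
for w in([.543,-.324,.114],): print(w,rel(w,-3,10))
E
```

```text
[ 0.54424025 -0.32362666  0.20210013] [0.56877521 0.10751748 0.37102286]
[0.543, -0.324, 0.114] [ 0.346  0.007  2.175  0.02  -0.028  0.019]
```

View pics/s1.png

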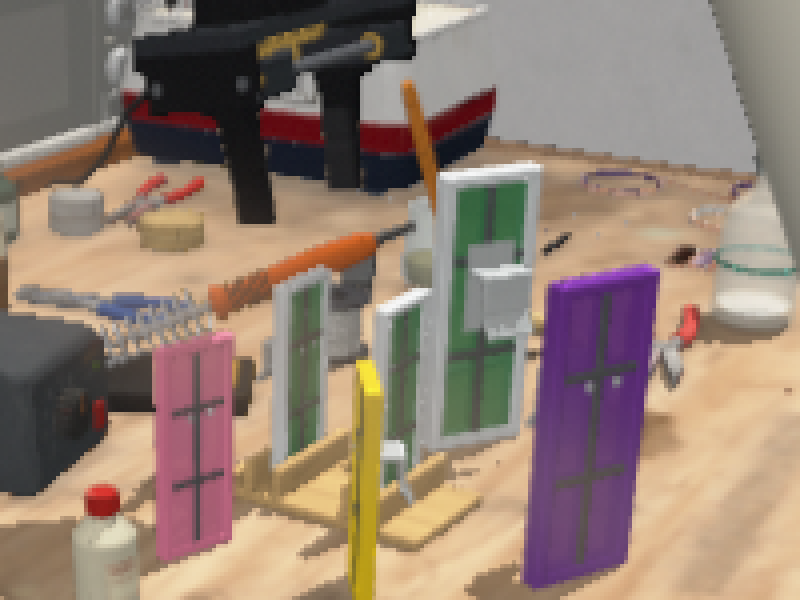

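View pics/top1.png

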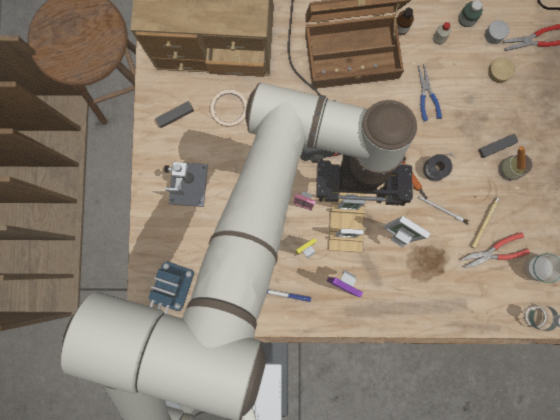

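```bash
python3 - <<'E'
from h import *
s=r.sense();R=s["ee_rot"];p=s["tcp_pos"]
print(proj("side",[p,p+.05*R[:,1],p-.05*R[:,1]]), proj("side",[.541,-.324,.138]))
g=grasp()
C=[g-.052*R[:,2]+i*.0375*R[:,0]+j*.095*R[:,1] for i in(-1,1) for j in(-1,1)]
print(np.array(C))
E
```

```text
[[305.17989316 140.89042706]
 [316.08881775 136.4444461 ]
 [293.45256597 145.66995166]] [[304.82478707 159.18929173]]
[[ 0.52102731 -0.22724835  0.25961213]
 [ 0.51144573 -0.41700639  0.25989283]
 [ 0.594825   -0.23099366  0.24677182]
 [ 0.58524342 -0.4207517   0.24705252]]
```

Request:
move_arm(
  motion=[0.1, 0, 0.6, 0, 0, 0, -1, 0.2, 0, 1.2, 0, 0, 0, -1, 0.3, 0, 1.8, 0, 0, 0, -1, 0.35, 0, 2.17, 0, 0, 0, -1, 0.35, 0, 2.17, 0, 0, 0, -1],
)

```text
time_s: 3.2
tcp_pos: [0.5388, -0.3222, 0.0936]
ee_rot: [[0.983, -0.05, -0.175], [-0.049, -0.999, 0.009], [-0.175, -0.0, -0.985]]
wrist_force: [-0.8, 0.4, -1.2]
gripper_width: 1.002
```

```bash
python3 - <<'E'
from h import *
b=imaging.capture("side");cv2.imwrite("pics/s2.png",cv2.resize(b[110:230,250:400],None,fx=5,fy=5,interpolation=3))
print(grasp(),r.sense()["wrist_force"])
E
```

```text
[ 0.54323169 -0.3231015   0.11433019] [ 1.1243207  -0.6994571   0.33374649]
```

View pics/s2.png

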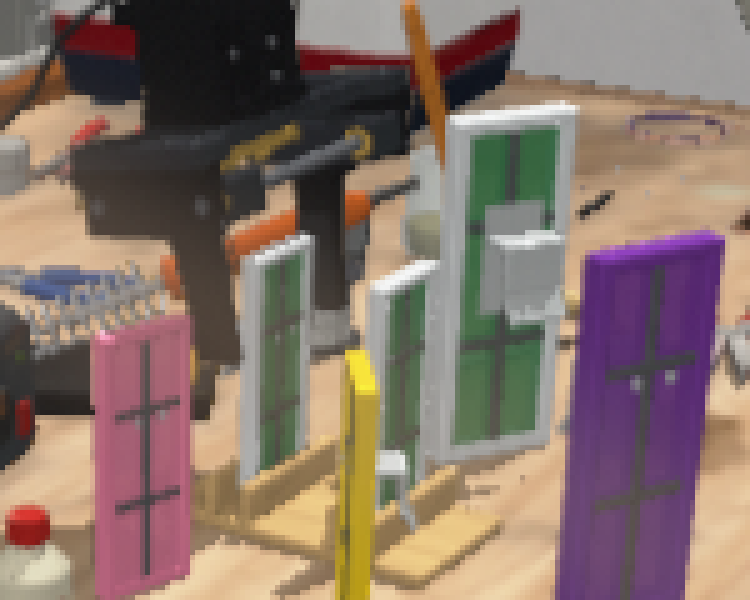

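Request:
move_arm(
  motion=[0, 0, 0, 0, 0, 0, 1, 0, 0, 0, 0, 0, 0, 1, 0, 0, 0, 0, 0, 0, 1, 0, 0, 0, 0, 0, 0, 1, 0, 0, 0, 0, 0, 0, 1, 0, 0, 0, 0, 0, 0, 1, 0, 0, 0, 0, 0, 0, 1, 0, 0, 0, 0, 0, 0, 1],
)

```text
time_s: 3.92
tcp_pos: [0.5401, -0.3231, 0.0959]
ee_rot: [[0.984, -0.049, -0.172], [-0.049, -0.999, 0.007], [-0.172, 0.002, -0.985]]
wrist_force: [0.0, -0.9, 2.0]
gripper_width: 0.572
```

```bash
python3 - <<'E'
from h import *
s=r.sense();print(grasp(),s["wrist_force"],s["moment"],s["gripper_width"])
R=s["ee_rot"]
print("up 145mm:",R.T@[0,0,.15]/.04, "up5",R.T@[0,0,.01]/.04)
E
```

```text
[ 0.54332768 -0.32320947  0.11461863] [ 0.04811418 -0.87293551  2.02487612] [ 0.0503154  -0.37143507 -0.04283442] 0.5715845741369872
up 145mm: [-0.64493184  0.00605912 -3.69412049] up5 [-0.04299546  0.00040394 -0.2462747 ]
```

Request:
move_arm(
  motion=[-0.04, 0, -0.25, 0, 0, 0, 1, -0.09, 0, -0.5, 0, 0, 0, 1, -0.17, 0, -1.0, 0, 0, 0, 1, -0.3, 0, -1.7, 0, 0, 0, 1, -0.43, 0, -2.4, 0, 0, 0, 1, -0.55, 0, -3.1, 0, 0, 0, 1, -0.67, 0, -3.8, 0, 0, 0, 1, -0.77, 0, -4.43, 0, 0, 0, 1, -0.77, 0, -4.43, 0, 0, 0, 1, -0.77, 0, -4.43, 0, 0, 0, 1, -0.77, 0, -4.43, 0, 0, 0, 1],
)

```text
time_s: 4.83
tcp_pos: [0.5396, -0.3224, 0.2754]
ee_rot: [[0.984, -0.049, -0.173], [-0.049, -0.999, 0.008], [-0.173, 0.001, -0.985]]
wrist_force: [-0.4, -0.0, -2.1]
gripper_width: 0.571
```

```bash
python3 - <<'E'
from h import *
a=imaging.capture("side");cv2.imwrite("pics/side3.png",a)
cv2.imwrite("pics/s3.png",cv2.resize(a[50:230,250:400],None,fx=4,fy=3.3,interpolation=3))
s=r.sense();print(grasp(),s["wrist_force"],s["moment"],s["gripper_width"])
E
```

```text
[ 0.54275307 -0.32248216  0.29321199] [ 0.70064548  0.4066981  -1.74772503] [-0.08725503 -0.43679214  0.02223513] 0.5699882517443574
```

View pics/s3.png

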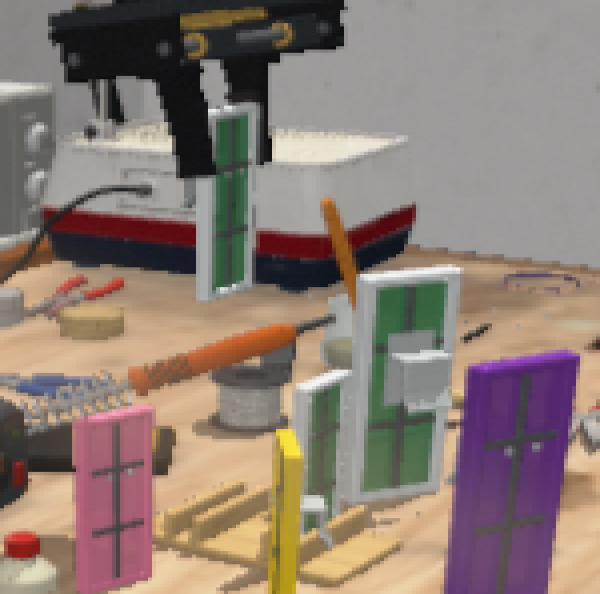

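```bash
python3 - <<'E'
from h import *
a=cv2.imread("pics/side3.png");g=grasp()
c=(g[0]-.002,g[1]);z=g[2]-.041
B=[(box(c,-3,-.005,.005,-.025,.025,z-.065,z+.065),(0,0,255))]
cv2.imwrite("pics/o3.png",overlay(a,"side",B,280,70,60,80,7,0))
E
```

```text
(no output)
```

View pics/o3.png

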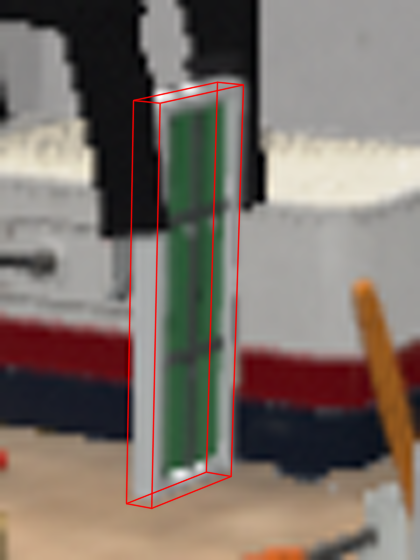

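```bash
python3 - <<'E'
from h import *
for w in([.545,-.1,.305],[.550,.0836,.305],[.550,.0836,.25]): print(w,rel(w,-3.8,10))
E
```

```text
[0.545, -0.1, 0.305] [-0.267 -5.559 -0.253  0.036  0.01   0.19 ]
[0.55, 0.0836, 0.305] [-3.670e-01 -1.015e+01 -2.360e-01  3.600e-02  1.000e-02  1.900e-01]
[0.55, 0.0836, 0.25] [-1.270e-01 -1.015e+01  1.117e+00  3.600e-02  1.000e-02  1.900e-01]
```

Carry at about 20 mm a row, smooth start and stop.

Request:
move_arm(
  motion=[-0.1, -0.2, -0.2, 0, 0, 0, 1, -0.2, -0.6, -0.25, 0, 0, 0.1, 1, -0.25, -1.2, -0.25, 0.04, 0, 0.19, 1, -0.25, -1.9, -0.25, 0.04, 0, 0.19, 1, -0.25, -2.6, -0.25, 0.04, 0, 0.19, 1, -0.26, -3.3, -0.25, 0.04, 0, 0.19, 1, -0.26, -4, -0.25, 0.04, 0, 0.19, 1, -0.27, -4.7, -0.25, 0.04, 0, 0.19, 1, -0.28, -5.4, -0.25, 0.04, 0, 0.19, 1, -0.3, -6.1, -0.25, 0.04, 0, 0.19, 1, -0.3, -6.8, -0.25, 0.04, 0, 0.19, 1, -0.32, -7.5, -0.25, 0.04, 0, 0.19, 1, -0.34, -8.2, -0.24, 0.04, 0, 0.19, 1, -0.35, -8.8, -0.24, 0.04, 0, 0.19, 1, -0.36, -9.3, -0.24, 0.04, 0, 0.19, 1, -0.37, -9.7, -0.24, 0.04, 0, 0.19, 1, -0.37, -10, -0.24, 0.04, 0, 0.19, 1, -0.37, -10.15, -0.24, 0.04, 0, 0.19, 1, -0.37, -10.15, -0.24, 0.04, 0, 0.19, 1, -0.37, -10.15, -0.24, 0.04, 0, 0.19, 1],
)

```text
time_s: 6.55
tcp_pos: [0.5464, 0.0835, 0.2863]
ee_rot: [[0.982, -0.066, -0.175], [-0.065, -0.998, 0.011], [-0.175, 0.0, -0.985]]
wrist_force: [-0.1, 0.2, -0.7]
gripper_width: 0.571
```

```bash
cat > look.py <<'E'
from h import *
import sys
k=sys.argv[1]
a=imaging.capture("side");b=imaging.capture("top")
cv2.imwrite(f"pics/side{k}.png",a);cv2.imwrite(f"pics/top{k}.png",b)
s=r.sense();g=grasp();print("grasp",g,"F",s["wrist_force"],s["gripper_width"],s["time_s"])
c=(g[0]-.002,g[1]);z=g[2]-.041
P_=[(box(c,-3.8,-.005,.005,-.025,.025,z-.065,z+.065),(0,0,255)),(box(c,-3.8,.005,.021,-.012,.012,z-.006,z+.023),(255,0,0))]
Bl=[(box((.5593,.0828),-3.8,-.0025,.0025,-.015,.015,.1167,.1767),(0,200,0))]
o=overlay(a,"side",P_+Bl,110,100,100,150,4,0)
n=cv2.resize(a[100:250,110:210],None,fx=4,fy=4,interpolation=3)
cv2.imwrite(f"pics/o{k}.png",np.hstack([n,o]))
for w in([.55,.0836,.25],[.55,.0836,.22]): print(w,rel(w,-3.8,10))
E
python3 look.py 4
```

```text
grasp [0.54981744 0.08277326 0.30513429] F [ 0.09475848  1.24768788 -2.52550214] 0.5696968030536107 6.65
[0.55, 0.0836, 0.25] [ 0.245 -0.021  1.357 -0.     0.014 -0.011]
[0.55, 0.0836, 0.22] [ 0.376 -0.021  2.095 -0.     0.014 -0.011]
```

View pics/o4.png

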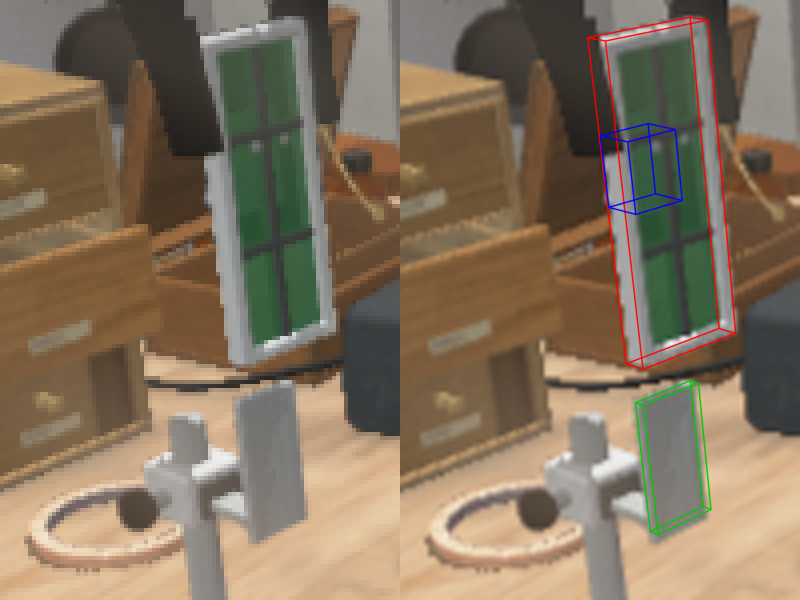

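View pics/top4.png

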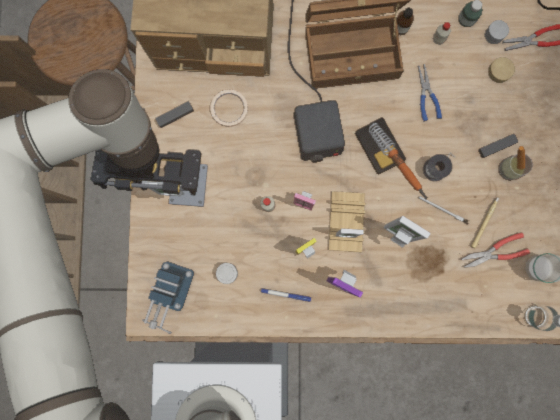

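Request:
move_arm(
  motion=[0.06, -0.02, 0.4, 0, 0, 0, 1, 0.13, -0.02, 0.8, 0, 0, 0, 1, 0.2, -0.02, 1.15, 0, 0, 0, 1, 0.24, -0.02, 1.35, 0, 0, 0, 1, 0.26, -0.02, 1.45, 0, 0, 0, 1, 0.28, -0.02, 1.55, 0, 0, 0, 1, 0.3, -0.02, 1.65, 0, 0, 0, 1, 0.31, -0.02, 1.75, 0, 0, 0, 1, 0.33, -0.02, 1.85, 0, 0, 0, 1, 0.35, -0.02, 1.95, 0, 0, 0, 1, 0.37, -0.02, 2.05, 0, 0, 0, 1, 0.38, -0.02, 2.1, 0, 0, 0, 1, 0.38, -0.02, 2.1, 0, 0, 0, 1],
)

```text
time_s: 7.73
tcp_pos: [0.5465, 0.0837, 0.2004]
ee_rot: [[0.982, -0.067, -0.176], [-0.066, -0.998, 0.011], [-0.176, 0.0, -0.984]]
wrist_force: [-0.7, -0.7, -1.3]
gripper_width: 0.567
```

```bash
python3 look.py 5
```

```text
grasp [0.55020091 0.08352747 0.21980604] F [ 0.41667475 -0.69499854 -1.36334352] 0.5674039679878408 7.8333
[0.55, 0.0836, 0.25] [-0.136 -0.001 -0.742  0.002  0.013 -0.01 ]
[0.55, 0.0836, 0.22] [-0.005 -0.002 -0.004  0.002  0.013 -0.01 ]
```

View pics/o5.png

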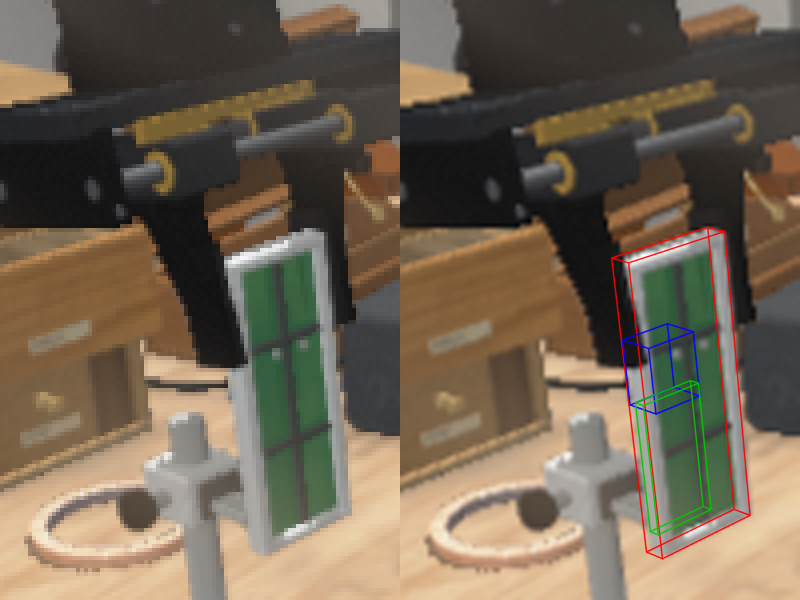

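Request:
move_arm(
  motion=[0.01, 0, 0.08, 0, 0, 0, 1, 0.03, 0, 0.15, 0, 0, 0, 1, 0.04, 0, 0.22, 0, 0, 0, 1, 0.05, 0, 0.29, 0, 0, 0, 1, 0.06, 0, 0.34, 0, 0, 0, 1, 0.065, 0, 0.37, 0, 0, 0, 1, 0.065, 0, 0.37, 0, 0, 0, 1, 0.065, 0, 0.37, 0, 0, 0, 1],
)

```text
time_s: 8.5
tcp_pos: [0.5469, 0.0838, 0.186]
ee_rot: [[0.982, -0.067, -0.174], [-0.066, -0.998, 0.011], [-0.175, 0.0, -0.985]]
wrist_force: [-0.0, -0.6, -2.0]
gripper_width: 0.569
```

```bash
cat > f.py <<'E'
from h import *
import sys
n=int(sys.argv[1]) if len(sys.argv)>1 else 6
F=[];M=[]
for i in range(n):
    imaging.capture("side");s=r.sense();F.append(s["wrist_force"]);M.append(s["moment"])
print("grasp",grasp(),"F",np.mean(F,0).round(2),"sd",np.std(F,0).round(2),"M",np.mean(M,0).round(3),s["gripper_width"],s["time_s"])
E
python3 f.py
```

```text
grasp [0.55027619 0.08357601 0.20492539] F [-0.07 -0.03 -1.51] sd [0.47 0.35 0.36] M [-0.042 -0.441  0.009] 0.5702007559919302 8.8
```

Request:
move_arm(
  motion=[0.005, 0, 0.03, 0, 0, 0, 1, 0.01, 0, 0.06, 0, 0, 0, 1, 0.015, 0, 0.09, 0, 0, 0, 1, 0.02, 0, 0.12, 0, 0, 0, 1, 0.02, 0, 0.12, 0, 0, 0, 1],
)

```text
time_s: 9.22
tcp_pos: [0.5467, 0.0838, 0.1809]
ee_rot: [[0.982, -0.067, -0.175], [-0.066, -0.998, 0.011], [-0.175, 0.0, -0.985]]
wrist_force: [0.5, 0.0, -2.3]
gripper_width: 0.571
```

```bash
python3 f.py 5
```

```text
grasp [0.55023385 0.08358716 0.20008449] F [-0.11 -0.12 -1.05] sd [0.23 0.37 0.52] M [-0.026 -0.429 -0.   ] 0.5744558333902708 9.4667
```

Request:
move_arm(
  motion=[0.005, 0, 0.03, 0, 0, 0, 1, 0.01, 0, 0.06, 0, 0, 0, 1, 0.015, 0, 0.09, 0, 0, 0, 1, 0.015, 0, 0.09, 0, 0, 0, 1],
)

```text
time_s: 9.8
tcp_pos: [0.5469, 0.0838, 0.1781]
ee_rot: [[0.983, -0.067, -0.174], [-0.066, -0.998, 0.011], [-0.174, 0.0, -0.985]]
wrist_force: [-1.0, -0.3, 1.4]
gripper_width: 0.569
```

```bash
python3 f.py 5
```

```text
grasp [0.5502592 0.0836122 0.1967861] F [-1.01  0.34  1.77] sd [0.56 0.47 0.32] M [ 0.09  -0.024  0.014] 0.5725664342573172 10.05
```

```bash
python3 look.py 6
```

```text
grasp [0.55024874 0.08361675 0.19665799] F [-0.33226543  0.48683516  1.81751292] 0.5738847632457704 10.15
[0.55, 0.0836, 0.25] [-2.380e-01  1.000e-03 -1.312e+00 -1.000e-03  5.000e-03 -8.000e-03]
[0.55, 0.0836, 0.22] [-0.107  0.001 -0.574 -0.001  0.005 -0.008]
```

View pics/o6.png

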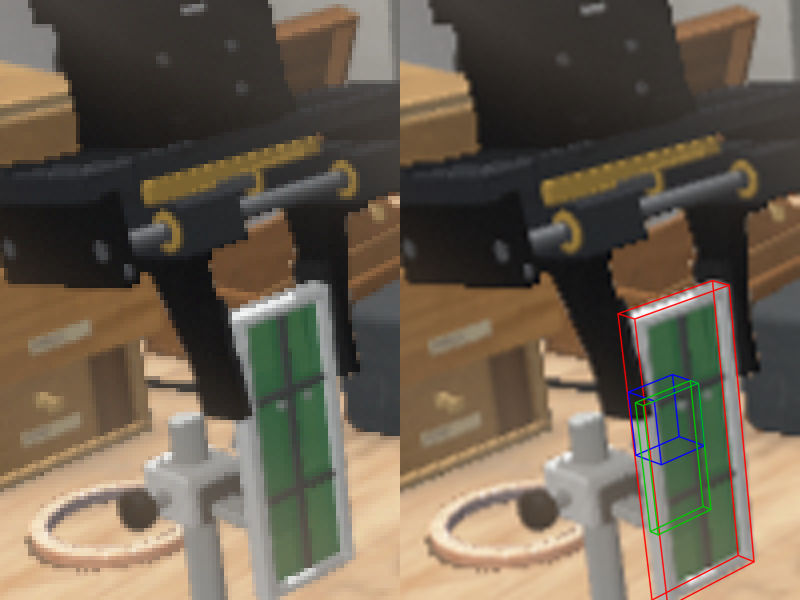

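Request:
move_arm(
  motion=[0.002, 0, 0.015, 0, 0, 0, 1, 0.005, 0, 0.03, 0, 0, 0, 1, 0.005, 0, 0.03, 0, 0, 0, 1],
)

```text
time_s: 10.4
tcp_pos: [0.5469, 0.0839, 0.177]
ee_rot: [[0.983, -0.067, -0.174], [-0.066, -0.998, 0.012], [-0.174, 0.0, -0.985]]
wrist_force: [-2.4, 0.3, 4.3]
gripper_width: 0.575
```

```bash
python3 f.py 4
```

```text
grasp [0.55018024 0.08363041 0.19565064] F [-1.85  0.52  3.83] sd [0.21 0.37 0.5 ] M [ 0.173  0.332 -0.037] 0.5672722007708912 10.6
```

Request:
move_arm(
  motion=[0.002, 0, 0.015, 0, 0, 0, 1, 0.004, 0, 0.025, 0, 0, 0, 1, 0.004, 0, 0.025, 0, 0, 0, 1],
)

```text
time_s: 10.85
tcp_pos: [0.5468, 0.0838, 0.1761]
ee_rot: [[0.983, -0.067, -0.174], [-0.066, -0.998, 0.012], [-0.174, 0.0, -0.985]]
wrist_force: [-1.7, -1.1, 5.4]
gripper_width: 0.571
```

```bash
python3 f.py 6
```

```text
grasp [0.55012386 0.08361474 0.19489996] F [-2.36  0.91  4.95] sd [0.36 0.37 0.34] M [ 0.228  0.509 -0.009] 0.5721698580745203 11.15
```

Request:
move_arm(
  motion=[0.001, 0, 0.008, 0, 0, 0, 1, 0.001, 0, 0.008, 0, 0, 0, 1, 0.001, 0, 0.008, 0, 0, 0, 1, 0.001, 0, 0.008, 0, 0, 0, 1, 0.001, 0, 0.008, 0, 0, 0, 1, 0.001, 0, 0.008, 0, 0, 0, 1, 0.001, 0, 0.008, 0, 0, 0, 1, 0.001, 0, 0.008, 0, 0, 0, 1, 0.001, 0, 0.008, 0, 0, 0, 1, 0.001, 0, 0.008, 0, 0, 0, 1, 0.001, 0, 0.008, 0, 0, 0, 1],
)

```text
time_s: 12.07
tcp_pos: [0.5468, 0.0838, 0.1762]
ee_rot: [[0.983, -0.067, -0.174], [-0.066, -0.998, 0.012], [-0.174, 0.0, -0.985]]
wrist_force: [-1.5, 0.9, 5.4]
gripper_width: 0.571
```

```bash
python3 f.py 6
```

```text
grasp [0.55014929 0.08362515 0.19490911] F [-2.14  0.58  5.38] sd [0.53 0.34 0.31] M [0.201 0.511 0.006] 0.571799591599978 12.3667
```

Request:
move_arm(
  motion=[-0.003, 0, -0.02, 0, 0, 0, 1, -0.006, 0, -0.035, 0, 0, 0, 1, -0.009, 0, -0.05, 0, 0, 0, 1, -0.011, 0, -0.064, 0, 0, 0, 1, -0.011, 0, -0.064, 0, 0, 0, 1, -0.011, 0, -0.064, 0, 0, 0, 1],
)

```text
time_s: 12.87
tcp_pos: [0.5469, 0.0838, 0.1784]
ee_rot: [[0.983, -0.067, -0.174], [-0.066, -0.998, 0.012], [-0.174, 0.0, -0.985]]
wrist_force: [-0.2, -0.0, 0.5]
gripper_width: 0.572
```

```bash
python3 f.py 6
```

```text
grasp [0.55024594 0.08361146 0.19736757] F [-0.01  0.56  0.99] sd [0.41 0.39 0.64] M [ 0.054 -0.316 -0.008] 0.5703374875982778 13.1667
```

Request:
move_arm(
  motion=[-0.001, 0, -0.008, 0, 0, 0, 1, -0.001, 0, -0.008, 0, 0, 0, 0, -0.001, 0, -0.008, 0, 0, 0, -0.15, -0.001, 0, -0.008, 0, 0, 0, -0.18, -0.001, 0, -0.008, 0, 0, 0, -0.22, -0.001, 0, -0.008, 0, 0, 0, -0.27, -0.001, 0, -0.008, 0, 0, 0, -0.35, -0.001, 0, -0.008, 0, 0, 0, -0.45, -0.001, 0, -0.008, 0, 0, 0, -0.6, -0.001, 0, -0.008, 0, 0, 0, -0.8, -0.001, 0, -0.008, 0, 0, 0, -1, -0.001, 0, -0.008, 0, 0, 0, -1, -0.001, 0, -0.008, 0, 0, 0, -1, -0.001, 0, -0.008, 0, 0, 0, -1, -0.001, 0, -0.008, 0, 0, 0, -1],
)

```text
time_s: 14.42
tcp_pos: [0.547, 0.0838, 0.179]
ee_rot: [[0.983, -0.067, -0.173], [-0.066, -0.998, 0.012], [-0.174, 0.0, -0.985]]
wrist_force: [-0.2, -0.6, -0.7]
gripper_width: 0.996
```

```bash
python3 f.py 3; python3 look.py 7
```

```text
grasp [0.5502416  0.08362215 0.19769126] F [-0.15  0.27  0.06] sd [0.44 0.52 0.3 ] M [-0.043 -0.372 -0.009] 0.9946728159176716 14.5667
grasp [0.55024577 0.08362079 0.19768969] F [ 0.57765489 -0.28836129  1.21878237] 0.9991738625424278 14.6667
[0.55, 0.0836, 0.25] [-2.330e-01  1.000e-03 -1.287e+00 -0.000e+00  1.000e-03 -4.000e-03]
[0.55, 0.0836, 0.22] [-0.103  0.001 -0.548 -0.     0.001 -0.004]
```

View pics/o7.png

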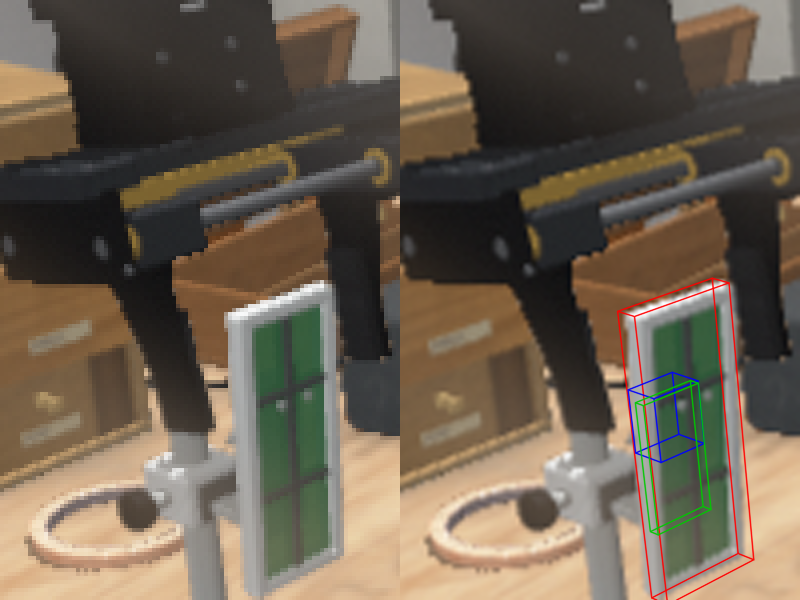

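Request:
move_arm(
  motion=[-0.04, 0, -0.2, 0, 0, 0, -1, -0.09, 0, -0.5, 0, 0, 0, -1, -0.18, 0, -1, 0, 0, 0, -1, -0.27, 0, -1.5, 0, 0, 0, -1, -0.36, 0, -2, 0, 0, 0, -1, -0.45, 0, -2.5, 0, 0, 0, -1, -0.54, 0, -3, 0, 0, 0, -1, -0.54, 0, -3, 0, 0, 0, -1, -0.54, 0, -3, 0, 0, 0, -1, -0.54, 0, -3, 0, 0, 0, -1, -0.54, 0, -3, 0, 0, 0, -1, -0.54, 0, -3, 0, 0, 0, -1, -0.54, 0, -3, 0, 0, 0, -1, -0.54, 0, -3, 0, 0, 0, -1],
)

```text
time_s: 15.83
tcp_pos: [0.5464, 0.0838, 0.3003]
ee_rot: [[0.982, -0.067, -0.175], [-0.066, -0.998, 0.011], [-0.175, 0.001, -0.985]]
wrist_force: [0.5, 0.7, 0.7]
gripper_width: 1.005
```

```bash
python3 look.py 8; python3 f.py 6; python3 look.py 9; python3 -c "
import cv2,numpy as np
a=cv2.imread('pics/side8.png').astype(int);b=cv2.imread('pics/side9.png').astype(int)
print(abs(a-b)[150:260,150:210].mean(), abs(cv2.imread('pics/side7.png').astype(int)-b)[190:260,165:200].mean())"
```

```text
grasp [0.54978856 0.08365315 0.31930336] F [ 0.7595975   0.12577278 -0.2576994 ] 0.9971433416267745 15.9333
[0.55, 0.0836, 0.25] [ 0.308  0.     1.705  0.002  0.008 -0.004]
[0.55, 0.0836, 0.22] [ 4.380e-01  0.000e+00  2.444e+00  2.000e-03  8.000e-03 -4.000e-03]
grasp [0.54983174 0.0836621  0.31961445] F [-0.27  0.13  0.11] sd [0.36 0.45 0.27] M [-0.04  -0.348  0.008] 0.9984005626315232 16.2333
grasp [0.54982214 0.08367156 0.3196639 ] F [ 0.08045622  0.99463178 -1.20139136] 1.0013513636843792 16.3333
[0.55, 0.0836, 0.25] [ 3.070e-01  2.000e-03  1.714e+00 -1.000e-03  1.000e-03 -4.000e-03]
[0.55, 0.0836, 0.22] [ 4.370e-01  1.000e-03  2.453e+00 -1.000e-03  1.000e-03 -4.000e-03]
0.4629292929292929 4.925850340136054
```

View pics/side9.png

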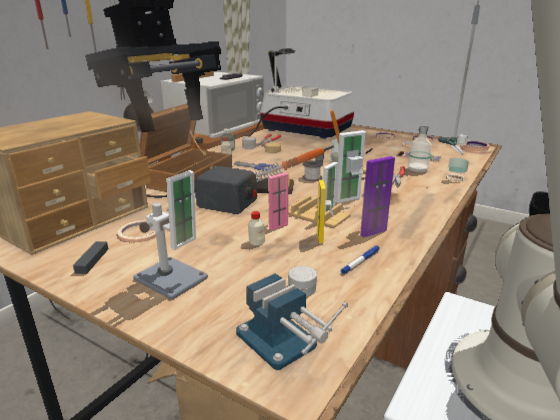

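View pics/o9.png

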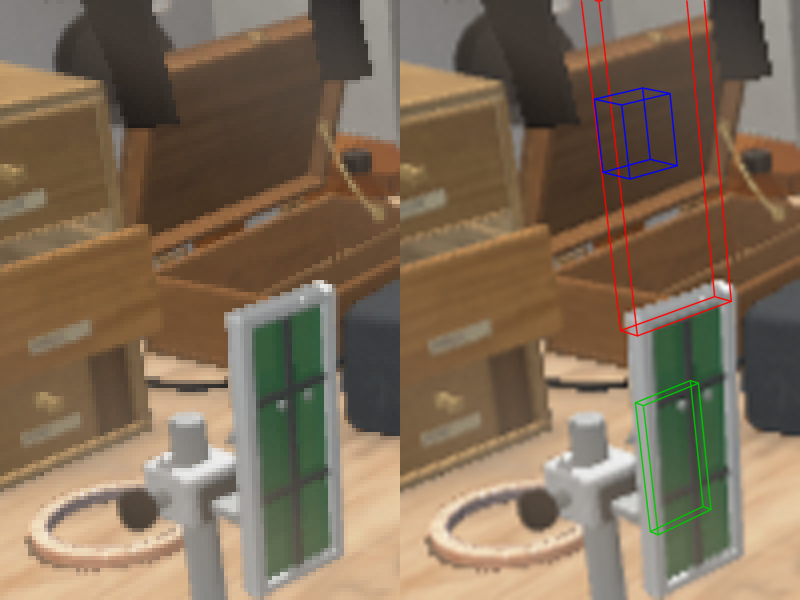

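The panel hangs at side pixel (182,210), still in both frames. The gripper is clear, and the plain panel, bottle and tin are where they were.

```bash
python3 -c "
from station import r
print(r.finish_job())"
```

```text
the job is handed in; nothing more can be done
None
```

The framed panel with the clip is now hanging by its clip on the hook blade, and I handed the job in at about 16 s of the 58 s allowed.

- **Choice:** I took the panel in the rack's far (+x) slot. Before reaching, I had not listed the look-alikes with their pixels as you asked. They were the plain rack panel, the pink, yellow and purple panels, and a larger panel with a clip.
- **Grasp:** I held it by its side edges with the tool tilted 10° so the gripper body cleared the larger panel. The jaws closed to about 50 mm, which matches the panel's width.
- **Hanging:** Contact came with the grasp point at about 0.1985 m, putting the blade top near 0.177 m, in line with the camera estimate.
- **Tug:** The wrist read about 5 to 5.4 N down for over 1.2 s. Adding the panel's weight (about 1.6 N), the hook carried roughly 7 N, well under 12 N. I then eased off to under 1 N before letting go.
- **Last checks:** Two pictures about 0.4 s apart show the panel hanging still, its lower end resting slightly back against the blade. The gripper is about 120 mm above its release position. The wrist force is near zero, and in the last side picture the plain panel, oil bottle and tin look to be where they were.
- **Disagreements:** The model overlay and the image differed by about 1 pixel (2 to 3 mm) at the panel's lower edge, within the clip's slack. Wrist readings scattered by about 0.5 N, so the tug and weight figures are averages.

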